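# Run the cylinder carriage along the ball-rail slide and park it at the dial gauge

### The job

Push the heavy ball-rail carriage along its slide towards the end where the dial gauge stands, and brake it so that it comes to rest with the middle of the cylinder's bore right opposite the tip of the gauge's stylus, to within a centimetre along the slide; then take the hand away and leave it standing still there. It runs on very freely and for a long way, so get ahead of it in good time and ease it to a stop: it must never strike the stop block at that end. Push and brake it at its two flat steel end plates, letting the hand meet them softly, at no more than a few centimetres per second, because the cylinder between them has been cleaned and set up for measuring: do not touch the cylinder, do not knock the carriage, and leave the gauge, the clutch basket, the piston and the grease jar alone.

Things in the scene. Friction and masses are not known exactly. Their poses are not given: they have to be found in the camera images.
- slide: Fixed aluminium base plate 130 x 680 x 10 mm with two rails, across in front of the robot (place, yaw vary). Origin: middle of its underside, on the bench; y along the slide, x across, away from the robot. The carriage travels along -y (to the robot's right). End blocks 70 mm wide (x), 42 mm high; the one at the -y end is the stop, buffer face at y = -300 mm; the other's buffers are at +290 mm
- carriage (a joint): Carriage travel in m: 0 at the +y end buffers, growing towards -y, 0.450 at the stop; its middle is at y = 0.220 - travel in the slide's frame. Starts at rest at 0 to 0.07. Moving mass with cylinder about 5 kg (3.7 to 6.3), viscous drag about 0.6 N per m/s, dry friction only about 0.02 N: left alone it coasts, its speed decaying over some 5 to 10 s
- plate_rear (a point): Middle of the outer face of the carriage's +y end plate, the one to push on; y along the slide. Plate: upright flat steel 116 mm wide (x), 4 mm thick, from 40 to 105 mm above the bench; this point at 72.5 mm. The carriage is 140 mm long over both plates; its saddle (124 mm wide, top 40 mm above the bench) ends flush with them
- plate_front (a point): Middle of the outer face of the carriage's -y end plate, the one to brake on; same size, 72.5 mm above the bench. The stop block is lower (42 mm), so fingers 50 mm or more above the bench pass freely over it
- bore (a point): Centre of the top of the cylinder's bore, over the middle of the carriage, 115 mm above the bench. The cylinder is a finned aluminium barrel 130 x 130 mm, from 40 to 115 mm above the bench (10 mm higher than the end plates), bolted on between them with 1 mm gap to each. Not to be touched
- stylus (a point): Tip of the dial gauge's stylus, the mark: 75 mm above the bench, on the far (+x) side of the slide, 20 mm from the cylinder's fins, pointing across the slide at right angles; its frame is parallel to the slide's (y along it). Its place along the slide varies: carriage travel at the mark 0.33 to 0.41
- gauge: The dial gauge on its stand, fixed: 57 mm dial facing up on a steel foot with a post, 113 mm high, reaching 150 mm beyond the stylus tip. Origin on the bench, 69 mm behind (+x of) the stylus tip
- clutch: Bystander: clutch basket, 150 mm across, 54 mm high, on the bench beyond the slide; origin under its centre
- piston: Bystander: piston standing on its crown, 82 mm across, 53 mm high, on the bench on the near side of the slide; origin under its centre
- jar: Bystander: white grease jar with a black cap, 72 mm across, 80 mm high, on the near right of the bench; origin under its centre
- cylinder: The finned aluminium cylinder barrel bolted on the carriage (130 x 130 x 75 mm, bore 76 mm upright), not to be touched. Origin: centre of its underside, 40 mm above the bench, moving with the carriage; axes parallel to the slide's
Mind the look-alikes: they are no part of the job. Leave any orange look-alike of the gauge alone.

How it is judged:
On the way:
1. the carriage is at rest, let go, with the bore within 10 mm of the stylus along the slide, for 1.5 s (y of bore in the frame of stylus between -0.01 and 0.01 m and velocity of joint carriage between -0.006 and 0.006 m/s and contact force between anything else and carriage below 0.1 N), for 1.5 s.
At the end, for the whole second after the job is handed in: The carriage stands still (below 6 mm/s), untouched, with the bore's middle within 10 mm of the stylus tip along the slide (y of bore in the frame of stylus between -0.01 and 0.01 m and velocity of joint carriage between -0.006 and 0.006 m/s).
It fails at once if the carriage strikes the stop (value of joint carriage above 0.447 m).
It fails at once if the robot touches the cylinder (contact force between any of the fingers, the arm and cylinder above 0.3 N).
It fails at once if the hand knocks hard against the carriage (over 20 N) (contact force between any of the fingers, the arm and carriage above 20 N).
It fails at once if the gauge is touched (contact force between any of the fingers, the arm and gauge above 0.5 N).
It fails at once if a bystander is moved (distance of any of clutch, piston, jar from where it was at the start of the episode above 0.015 m).
It also fails if it takes over 38 s, if anything falls off the work surface, if the arm or the gripper's body presses on something with over 40 N, if the wrist force passes 120 N, or if a joint passes its speed limit or range.

### The arm

A 7-joint arm with a two-finger parallel gripper is mounted at the origin on the work surface. World frame = base frame: x ahead of the robot, y to its left, z up, the work surface at z = 0. Lengths are in m, angles in rad, forces in N, time in s.
With the tool pointing down it reaches from about 0.4 to 0.85 m from the base axis. Payload 4.5 kg.
Tool frame: the origin (TCP) lies midway between the tips of the shut fingers; the grasp point (between the pads) lies 19 mm behind it; z points along the fingers, y is the line along which they close (so a half turn about z gives the same grasp; the last joint's range is limited). The gripper opens to 88 mm and grips with 3 to 60 N. Pads are 18 mm wide; open, the fingers measure 123 mm over their backs; the gripper's body (75 mm by 187 mm) begins 45 mm behind the grasp point.
Start: joints at [1.377, 0.689, -0.195, 1.565, 0.157, 0.902, -0.215], TCP at [0.141, -0.609, 0.239] pointing down, gripper open.
Joint ranges: [-3.01, 3.01], [-0.46, 2.08], [-1.47, 1.51], [0.13, 2.56], [-1, 4.14], [0.04, 2.09], [-2.66, 2.66]. Speed limits (rad/s): [2.57, 2.57, 3.14, 3.14, 3.14, 3.14, 3.14].

### API

Orientations are given as a unit quaternion [x, y, z, w].
In Python, from plant import r gives the robot as it stands.
- The arm moves only by the tool move_arm, never from a script. Its argument "targets" is a list that holds one entry, the list of rows, each a list of 7 numbers: the opening, from 0 (shut) to 1 (fully open), then the shift along the tool's x, y, z in mm, then the turn, a rotation vector about the tool's x, y, z in degrees. In form: [[[claw, dx, dy, dz, ax, ay, az], ...]]. A call has 1 to 10 rows; each row is the pose to reach, as a shift and turn from the pose commanded when the call began, along the tool's axes at that moment; what a row does not reach only later rows make up. A row lasts 1/8 s, in which the tool goes at most 62.5 mm and 10.7 degrees, less where a joint would pass 70% of its speed; a pose out of reach is approached as far as the arm can. A call with a gripper value outside its range is refused whole. The fingers move at their own pace and stop on an object; "newtons" is the grip in N (left out, the last holds). Time passes only in rows, so rows that repeat a pose let the fingers close. It gives the time, the measured TCP pose, the force, the opening and the grip force at its end, in the units of the state.
- r.get_state(): the state, without advancing time (a new reading comes with each control period).
- r.snapshot(name): name is "scene" or "top"; returns the picture (480x640x3 uint8, red, green, blue); there is no depth.
- r.camera_info(name): a dict with "fx", "fy", "cx", "cy" (pixels), "k1" (the pictures are not rectified: a ray, as slopes to the right and down, at radius r is drawn at 1 + k1 r^2 times it, then the intrinsics apply), "R" (3x3) and "t" (3): a world point X has camera coordinates R X + t. Camera axes: x right, y down, z forward; pixel columns grow to the right and rows downward; lengths in m; the calibration is good to about 2 mm. A picture is of the moment at which its call begins. camera_info takes no time and is no camera call.
- r.finish_job(): hands the job in; it is judged then, once.
The state is a dict: "clock": time; "q": joint angles; "qd": joint speeds; "joint_torque": joint torques, N m; "tool_pos": TCP position; "eef_rot": TCP orientation; "contact_force": force on the tool from outside, world axes, zero at the start; "moment": the same for the moment, N m; "opening": opening from 0.0 (shut) to 1.0 (fully open); "finger_force": force on a finger pad.
Only numpy, scipy, OpenCV 4.12 (cv2) and the standard library are available. Lean on these libraries where they do the work, as an engineer would, in place of code of your own. Each camera call takes 0.05 s, during which the arm holds its last target. There are 200 camera calls.

## Working session

There is one attempt and no reset: what is moved stays moved. The work goes in short steps, Python scripts to look and compute and a tool call to move; the robot and the scene stay as the last step left them, time stands still between calls to the robot, and variables do not carry over. Pictures are saved under pics/ and viewed, at most 10 in all, crops included, and the job is handed in when it is done.

Besides the shell and the picture viewer there is one more tool, called after "Emit:" as name([rows], argument=value, ...), one row to a line, values as JSON. move_arm: Moves the arm, as the interface text tells. Its arguments: {"type":"object","properties":{"targets":{"type":"array","items":{"type":"array","items":{"type":"array","items":{"type":"number"}}}},"newtons":{"type":"number"}},"required":["targets"]}

```bash
mkdir -p pics; cat > h.py <<'E'
import numpy as np, cv2
from plant import r
def ray(cam,u,v):
    c=r.camera_info(cam); x=(u-c['cx'])/c['fx']; y=(v-c['cy'])/c['fy']
    rd=np.hypot(x,y); s=rd
    for _ in range(30): s=rd/(1+c['k1']*s*s)
    k=s/rd if rd>0 else 1
    R=np.array(c['R']);t=np.array(c['t'])
    return -R.T@t, R.T@np.array([x*k,y*k,1])
def onz(cam,u,v,z):
    o,d=ray(cam,u,v); return o+d*(z-o[2])/d[2]
def proj(cam,X):
    c=r.camera_info(cam); p=np.array(c['R'])@np.array(X)+np.array(c['t']); a=p[:2]/p[2]
    a=a*(1+c['k1']*(a@a)); return np.array([a[0]*c['fx']+c['cx'],a[1]*c['fy']+c['cy']])
def snap(cam,name):
    im=np.array(r.snapshot(cam)); cv2.imwrite(f'pics/{name}.png',im[...,::-1]); return im
E
python3 - <<'E'
from h import *
snap('top','t0');snap('scene','s0')
for n in('top','scene'):
    c=r.camera_info(n);print(n,c['fx'],c['k1'],-np.array(c['R']).T@np.array(c['t']))
s=r.get_state();print(s['clock'],s['tool_pos'],s['eef_rot'],s['contact_force'],s['opening'])
E
```

```text
top 524.5592679596126 -0.11500788606039675 [0.30389714 0.03770309 1.14926609]
scene 491.17751217854396 -0.05685862510610127 [ 1.28679962 -0.23652087  0.69464715]
0.1 [ 0.14097123 -0.60831434  0.2380108 ] [ 9.93518091e-01  1.13671158e-01 -1.46252551e-04 -8.06307821e-04] [0.64276214 0.21750271 0.44482475] 0.9992598766847067
```

View pics/t0.png

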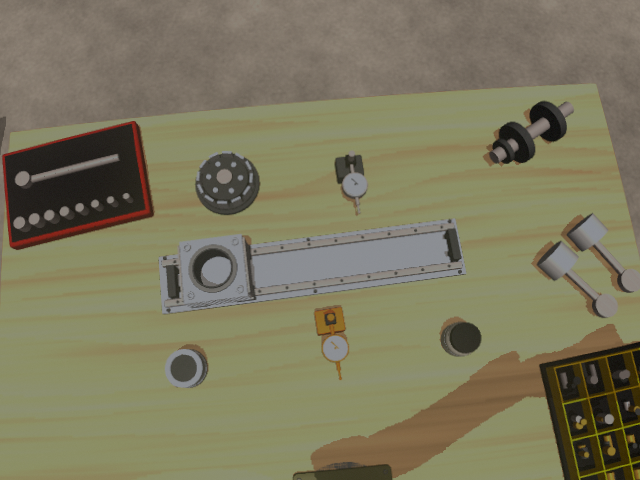

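View pics/s0.png

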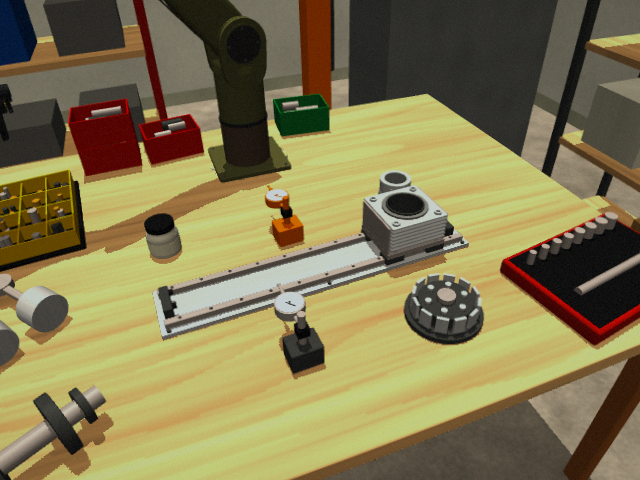

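```bash
python3 - <<'E'
from h import *
im=cv2.imread('pics/t0.png')
a=cv2.resize(im[140:320,150:310],None,fx=3.2,fy=3.2,interpolation=cv2.INTER_CUBIC)
b=cv2.resize(im[140:230,320:400],None,fx=3.5,fy=3.5,interpolation=cv2.INTER_CUBIC)
c=cv2.resize(im[215:285,420:480],None,fx=3.5,fy=3.5,interpolation=cv2.INTER_CUBIC)
o=np.zeros((580,800,3),np.uint8);o[:576,:512]=a;o[:b.shape[0],515:515+b.shape[1]]=b;o[320:320+c.shape[0],515:515+c.shape[1]]=c
cv2.imwrite('pics/crop.png',o)
E
```

```text
(no output)
```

View pics/crop.png

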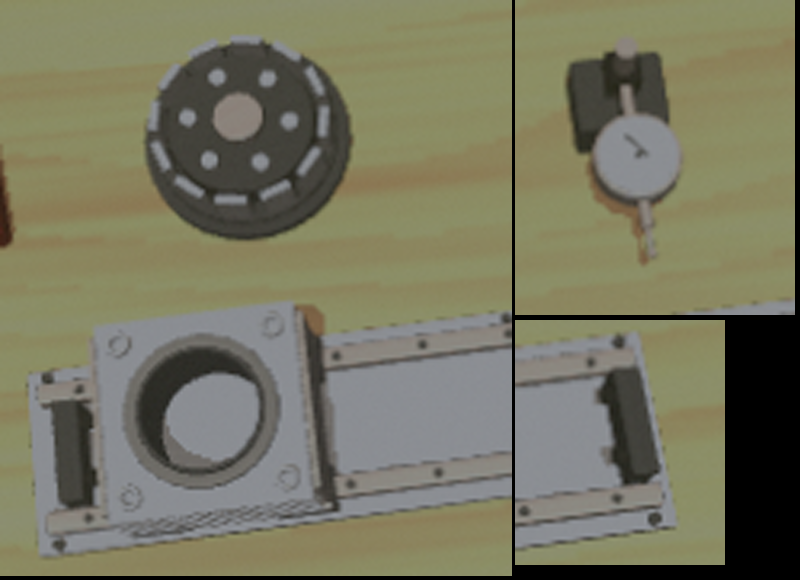

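The real gauge is the grey steel one at top-view (352,185), with its tip at (358,215). It stands on the far side and points across the slide. The orange one at (332,345) is on the near side and is the look-alike, so I'll leave it alone. The carriage bore is at (213,268).

```bash
python3 - <<'E'
from h import *
C=[onz('top',*p,.010) for p in [(159.4,256.25),(163.1,313.75),(465.7,273.6),(455.7,218.4)]]
C=np.array(C)[:,:2];print(C)
for i in range(4):print(np.linalg.norm(C[i]-C[i-1]))
ctr=C.mean(0)
yv=(C[0]+C[1]-C[2]-C[3]);yv/=np.linalg.norm(yv);xv=np.array([yv[1],-yv[0]])
print('ctr',ctr,'y',yv,'yaw deg',np.degrees(np.arctan2(-yv[0],yv[1])))
b=onz('top',213.1,268.1,.115)[:2]; s=onz('top',358,214.9,.075)[:2]
for n,p in(('bore',b),('sty',s)):print(n,p,(p-ctr)@xv,(p-ctr)@yv)
print('travel',.22-(b-ctr)@yv,'mark',.22-(s-ctr)@yv)
for p in [s]:print(proj('scene',[*p,.075]))
print(proj('scene',[*b,.115]))
im=cv2.imread('pics/s0.png')
o=cv2.resize(im[180:380,240:480],None,fx=3.3,fy=2.9,interpolation=cv2.INTER_CUBIC);cv2.imwrite('pics/sc.png',o)
for n,uv in(('clutch',(226,180)),('piston',(186,368)),('jar',(461,338))):print(n,onz('top',*uv,.06))
E
```

```text
[[ 0.58787052  0.36169153]
 [ 0.45764377  0.35685865]
 [ 0.48614217 -0.31759024]
 [ 0.61506086 -0.31476061]]
0.676998381923966
0.13031639295858816
0.6750507059932307
0.1289497425534907
ctr [0.53667933 0.02154983] y [-0.04118842  0.9991514 ] yaw deg 2.3605904256662633
bore [0.52722684 0.22253848] -0.001166064816217973 0.20120741743624038
sty [ 0.62377486 -0.08531298] 0.0826201089537733 -0.11035945944493197
travel 0.018792582563759624 mark 0.33035945944493195
[278.9032907 281.5339782]
[403.53101934 202.49925723]
clutch [0.73540594 0.19492338 0.06      ]
piston [0.33521045 0.2991307  0.06      ]
jar [ 0.34441454 -0.27159329  0.06      ]
```

View pics/sc.png

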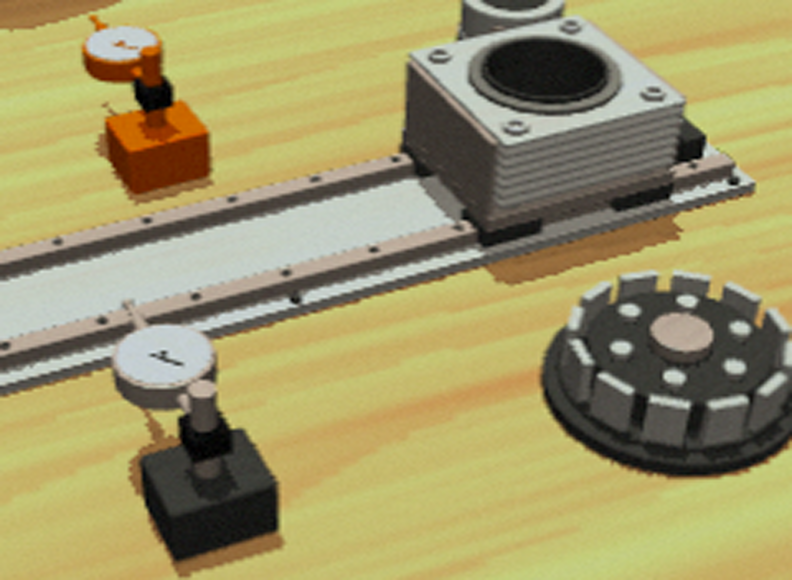

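Scene view agrees: tip seen at (278.5,284.5), predicted at (279,281.5). Now planning the approach.

```bash
cat >> h.py <<'E'
from scipy.spatial.transform import Rotation as Ro
ctr=np.array([.53668,.02155]);yv=np.array([-.041188,.999151]);xv=np.array([yv[1],-yv[0]])
def sl(p): d=np.array(p[:2])-ctr; return np.round([d@xv,d@yv,p[2]],4)
def W(x,y,z): return np.array([*(ctr+x*xv+y*yv),z])
def shift(x,y,z):
    s=r.get_state(); return np.round(Ro.from_quat(s['eef_rot']).inv().apply(W(x,y,z)-np.array(s['tool_pos']))*1000,1)
E
python3 - <<'E'
from h import *
s=r.get_state();print(sl(s['tool_pos']))
Rt=np.column_stack([np.r_[xv,0],np.r_[-yv,0],[0,0,-1]])
print(np.degrees((Ro.from_quat(s['eef_rot']).inv()*Ro.from_matrix(Rt)).as_rotvec()))
print(shift(0,-.2,.24),shift(0,.31,.2))
E
```

```text
[-0.4213 -0.613   0.238 ]
[-0.0928564   0.01487412 10.69340599]
[ 490.6 -327.7   -1.5] [ 585.3 -828.8   39.3]
```

Emit:
move_arm([
  [[0,30,-20,0,0,0,1],[0,75,-50,0,0,0,2],[0,125,-83,0,0,0,3],[0,175,-117,0,0,0,4],[0,225,-150,0,0,0,5],[0,275,-183,0,0,0,6.2],[0,325,-217,0,0,0,7.5],[0,375,-250,0,0,0,8.7],[0,425,-290,0,0,0,9.7],[0,465,-330,0,0,0,10.7]],
])

```text
clock: 1.35
tool_pos: [0.521, -0.1804, 0.2384]
eef_rot: [1.0, 0.02, 0.0, -0.0]
contact_force: [0.7, -0.5, 0.3]
opening: 0.005
finger_force: 0.0
```

```bash
python3 - <<'E'
from h import *
s=r.get_state();print(s['clock'],sl(s['tool_pos']),s['opening'],s['contact_force'])
print(shift(0,.32,.2))
E
```

```text
1.35 [-0.024  -0.2012  0.2384] 0.004705743604092839 [ 0.70882697 -0.52351772  0.32666123]
[  23.9 -521.2   38.5]
```

Emit:
move_arm([
  [[0,5,-40,0,0,0,0],[0,10,-95,0,0,0,0],[0,15,-155,0,0,0,0],[0,20,-215,0,0,0,0],[0,24,-275,0,0,0,0],[0,24,-335,0,0,0,0],[0,24,-395,10,0,0,0],[0,24,-450,20,0,0,0],[0,24,-500,30,0,0,0],[0,24,-521,38,0,0,0]],
])

```text
clock: 2.6
tool_pos: [0.5206, 0.3429, 0.1997]
eef_rot: [1.0, 0.023, -0.001, -0.001]
contact_force: [0.6, -0.2, -0.5]
opening: 0.006
finger_force: 0.0
```

```bash
python3 - <<'E'
from h import *
s=r.get_state();print(s['clock'],sl(s['tool_pos']),s['opening'],s['contact_force'],s['eef_rot'])
print(shift(0,.315,.078))
E
```

```text
2.6 [-0.0028  0.3217  0.1997] 0.006079312700048794 [ 0.57904993 -0.18944733 -0.51093942] [ 9.99738127e-01  2.28638389e-02 -6.98577302e-04 -6.58793983e-04]
[  3.    6.9 121.7]
```

Emit:
move_arm([
  [[0,0,1,30,0,0,0],[0,0,2,65,0,0,0],[0,0,3,95,0,0,0],[0,0,4,114,0,0,0],[0,0,5,122,0,0,0],[0,0,5,122,0,0,0]],
])

```text
clock: 3.35
tool_pos: [0.5228, 0.3337, 0.0788]
eef_rot: [1.0, 0.02, 0.0, 0.0]
contact_force: [-0.1, 0.1, 0.4]
opening: 0.002
finger_force: 0.0
```

```bash
python3 - <<'E'
from h import *
snap('top','t1')
im=cv2.imread('pics/t1.png');cv2.imwrite('pics/t1c.png',cv2.resize(im[200:360,130:330],None,fx=3,fy=3,interpolation=cv2.INTER_CUBIC))
s=r.get_state();print(s['clock'],sl(s['tool_pos']),s['opening'],s['contact_force'],s['eef_rot'])
E
```

```text
3.4 [-0.0008  0.313   0.0794] 0.005125715189605326 [0.8689927  0.6545356  0.80400756] [ 9.99792968e-01  2.03385500e-02  5.53582878e-04 -2.39832653e-04]
```

View pics/t1c.png

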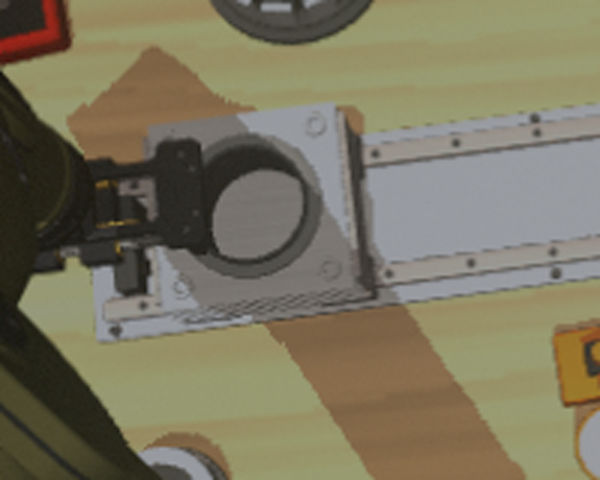

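The hand is lowered behind the rear plate with about 25 mm of gap. Approaching softly.

Emit:
move_arm([
  [[0,0,4,0,0,0,0],[0,0,9,0,0,0,0],[0,0,13,0,0,0,0],[0,0,16,0,0,0,0],[0,0,18.5,0,0,0,0],[0,0,21,0,0,0,0],[0,0,23.5,0,0,0,0],[0,0,26,0,0,0,0],[0,0,28.5,0,0,0,0],[0,0,31,0,0,0,0]],
])

```text
clock: 4.65
tool_pos: [0.5237, 0.3028, 0.0787]
eef_rot: [1.0, 0.02, -0.0, 0.0]
contact_force: [-0.2, 0.6, -0.2]
opening: 0.011
finger_force: 0.0
```

```bash
cat >> h.py <<'E'
def top(name=None):
    im=snap('top',name); return im
E
python3 - <<'E'
from h import *
t=r.get_state()['clock'];im=snap('top','t2');a=cv2.imread('pics/t1.png').astype(int)
b=im[...,::-1].astype(int)
s=r.get_state();print(t,s['clock'],sl(s['tool_pos']),s['contact_force'])
# brightness profile along slide at top-plane z=.105, x=-.04 (near-side), y .05...25
for z,x in((.115,-.045),(.115,.05)):
  for im_ in(a,b):
    ys=np.arange(.175,.09,-.002);print(x,[int(im_[int(round(p[1])),int(round(p[0]))].sum()//3) for p in(proj('top',W(x,y,z)) for y in ys)])
E
```

```text
4.65 4.7 [-0.0013  0.281   0.0786] [-0.9497455  -0.47826369  0.10824852]
-0.045 [116, 117, 118, 119, 117, 119, 118, 117, 116, 113, 117, 114, 115, 115, 114, 118, 118, 120, 113, 101, 98, 80, 59, 59, 61, 75, 117, 118, 138, 155, 156, 155, 155, 155, 155, 155, 156, 155, 155, 154, 156, 155, 156]
-0.045 [69, 92, 79, 105, 118, 120, 119, 119, 120, 120, 120, 119, 118, 116, 109, 96, 106, 119, 119, 121, 120, 120, 115, 107, 105, 87, 59, 59, 66, 79, 103, 119, 119, 119, 121, 121, 120, 142, 158, 157, 157, 158, 157]
0.05 [154, 154, 155, 154, 154, 155, 155, 152, 147, 140, 140, 155, 154, 151, 148, 145, 155, 155, 144, 135, 144, 120, 88, 107, 106, 107, 107, 108, 126, 140, 140, 139, 139, 140, 138, 139, 140, 141, 139, 139, 139, 140, 140]
0.05 [116, 115, 114, 114, 114, 120, 139, 157, 156, 156, 156, 156, 154, 144, 137, 155, 155, 154, 152, 145, 149, 157, 146, 131, 140, 123, 84, 101, 109, 108, 109, 108, 127, 141, 141, 143, 143, 141, 143, 142, 142, 141, 141]
```

```bash
cat >> h.py <<'E'
def rect(im,z=.115):
    ys=np.arange(.32,-.33,-.001); xs=np.arange(.07,-.0701,-.001)
    m=np.array([[proj('top',W(x,y,z)) for y in ys] for x in xs],np.float32)
    return cv2.remap(im,m,None,cv2.INTER_LINEAR)
def carr(im):
    g=cv2.cvtColor(rect(im),cv2.COLOR_RGB2GRAY); t0=cv2.cvtColor(rect(cv2.cvtColor(cv2.imread('pics/t0.png'),cv2.COLOR_BGR2RGB)),cv2.COLOR_BGR2GRAY)
    out=[]; c=int(round((.32-.2012)*1000))
    gx=lambda a:cv2.Sobel(cv2.GaussianBlur(a,(0,0),1.5).astype(np.float32),cv2.CV_32F,1,0)
    for sl_ in(slice(3,38),slice(103,138),slice(20,121)):
        for cs in(slice(c-66,c+67),slice(c+10,c+66),slice(c-66,c-10)):
            res=cv2.matchTemplate(gx(g[sl_]),gx(t0[sl_][:,cs]),cv2.TM_CCOEFF_NORMED)[0]
            k=int(res.argmax()); out.append((round(float(res[k]),2),round(.2012-(k-cs.start)*.001,4)))
    return sorted(out,reverse=True)[:4]
E
python3 - <<'E'
from h import *
for n in('t0','t2'):print(carr(cv2.imread(f'pics/{n}.png')[...,::-1].copy()))
E
```

```text
Traceback (most recent call last):
  File "h.py", line 30, in carr
    g=cv2.cvtColor(rect(im),cv2.COLOR_RGB2GRAY); t0=cv2.cvtColor(rect(cv2.cvtColor(cv2.imread('pics/t0.png'),cv2.COLOR_BGR2RGB)),cv2.COLOR_BGR2GRAY)
                   ~~~~^^^^
  File "h.py", line 27, in rect
    m=np.array([[proj('top',W(x,y,z)) for y in ys] for x in xs],np.float32)
                 ~~~~^^^^^^^^^^^^^^^^
  File "h.py", line 13, in proj
    c=r.camera_info(cam); p=np.array(c['R'])@np.array(X)+np.array(c['t']); a=p[:2]/p[2]
ValueError: time passes only in moves, steps and waits
```

```bash
sed -i 's/c=r.camera_info(cam)/c=CI(cam)/; s/^from plant import r$/from plant import r\nimport functools\n@functools.lru_cache\ndef CI(n): return r.camera_info(n)/' h.py
python3 - <<'E'
from h import *
for n in('t0','t2'):print(carr(cv2.imread(f'pics/{n}.png')[...,::-1].copy()))
print(r.get_state()['clock'])
E
```

```text
[(0.99, 0.2012), (0.99, 0.2012), (0.99, 0.2012), (0.98, 0.2012)]
[(0.86, 0.1932), (0.79, 0.1932), (0.69, 0.1932), (0.66, 0.1932)]
4.7
```

The tracker reads the bore at y=0.193, so the hand is touching. Now a smooth push, ramping to about 8 cm/s.

Emit:
move_arm([
  [[0,0,3,0,0,0,0],[0,0,7,0,0,0,0],[0,0,12,0,0,0,0],[0,0,18,0,0,0,0],[0,0,25,0,0,0,0],[0,0,33,0,0,0,0],[0,0,42,0,0,0,0],[0,0,51,0,0,0,0],[0,0,60,0,0,0,0],[0,0,69,0,0,0,0]],
])

```text
clock: 5.95
tool_pos: [0.5266, 0.2335, 0.0787]
eef_rot: [1.0, 0.02, 0.0, 0.0]
contact_force: [0.6, -0.1, 0.2]
opening: 0.006
finger_force: 0.0
```

Emit:
move_arm([
  [[0,0,5,-12,0,0,0],[0,0,10,-38,0,0,0],[0,0,20,-62,0,0,0],[0,0,60,-64,0,0,0],[0,0,120,-64,0,0,0],[0,0,180,-64,0,0,0],[0,0,240,-64,0,0,0],[0,0,290,-62,0,0,0],[0,0,312,-45,0,0,0],[0,0,322,-20,0,0,0]],
])

```text
clock: 7.2
tool_pos: [0.5407, -0.0901, 0.0997]
eef_rot: [1.0, 0.019, 0.002, 0.001]
contact_force: [-0.7, 0.7, 1.0]
opening: 0.01
finger_force: 0.0
```

```bash
python3 - <<'E'
from h import *
for n in('a1','a2'):
    t=r.get_state()['clock'];im=snap('top',n);print(t,carr(im))
s=r.get_state();print(s['clock'],sl(s['tool_pos']),s['contact_force'])
E
```

```text
7.2 [(0.85, 0.0432), (0.83, 0.0422), (0.8, 0.0432), (0.77, 0.0422)]
7.25 [(0.86, 0.0402), (0.85, 0.0392), (0.79, 0.0402), (0.74, 0.0402)]
7.3 [-0.0029 -0.1107  0.0976] [ 0.44138558  0.30296723 -0.41532749]
```

Emit:
move_arm([
  [[0,2,0,10,0,0,0],[0,2,0,20,0,0,0],[0,2,0,20,0,0,0],[0,2,0,20,0,0,0],[0,2,1,20,0,0,0],[0,2,3,20,0,0,0],[0,2,6,20,0,0,0],[0,2,10,20,0,0,0],[0,2,14,20,0,0,0],[0,2,18,20,0,0,0]],
])

```text
clock: 8.55
tool_pos: [0.5425, -0.1058, 0.0787]
eef_rot: [1.0, 0.02, -0.0, 0.0]
contact_force: [0.1, 0.5, -0.1]
opening: 0.005
finger_force: 0.0
```

```bash
python3 - <<'E'
from h import *
for n in('a3','a4'):
    t=r.get_state()['clock'];im=snap('top',n);print(t,carr(im))
s=r.get_state();print(s['clock'],sl(s['tool_pos']),s['contact_force'])
E
```

```text
8.55 [(0.81, -0.0288), (0.68, -0.0298), (0.64, -0.0288), (0.63, -0.0288)]
8.6 [(0.81, -0.0308), (0.69, -0.0318), (0.62, -0.0308), (0.62, -0.0308)]
8.65 [ 0.0005 -0.1279  0.0787] [-0.84698138  0.56409009 -0.69958346]
```

Emit:
move_arm([
  [[0,0,3.5,0,0,0,0],[0,0,8,0,0,0,0],[0,0,12.5,0,0,0,0],[0,0,17,0,0,0,0],[0,0,21.5,0,0,0,0],[0,0,26,0,0,0,0],[0,0,30,0,0,0,0],[0,0,34,0,0,0,0],[0,0,38,0,0,0,0],[0,0,41.5,0,0,0,0]],
])

```text
clock: 9.9
tool_pos: [0.5442, -0.1471, 0.0787]
eef_rot: [1.0, 0.021, 0.0, -0.0]
contact_force: [-0.2, 0.6, 0.0]
opening: 0.005
finger_force: 0.0
```

Emit:
move_arm([
  [[0,0,3,0,0,0,0],[0,0,6,0,0,0,0],[0,0,9,0,0,0,0],[0,0,11.5,0,0,0,0],[0,0,14,0,0,0,0],[0,0,16,0,0,0,0],[0,0,18,0,0,0,0],[0,0,19.5,0,0,0,0],[0,0,21,0,0,0,0],[0,0,22,0,0,0,0]],
])

```text
clock: 11.15
tool_pos: [0.5451, -0.169, 0.0787]
eef_rot: [1.0, 0.02, 0.0, 0.0]
contact_force: [0.4, 0.3, -0.3]
opening: 0.007
finger_force: 0.1
```

```bash
python3 - <<'E'
from h import *
for n in('a5','a6'):
    t=r.get_state()['clock'];im=snap('top',n);print(t,carr(im))
s=r.get_state();print(s['clock'],sl(s['tool_pos']),s['contact_force'])
E
```

```text
11.15 [(0.72, -0.1038), (0.71, -0.1028), (0.69, -0.1038), (0.62, -0.1038)]
11.2 [(0.75, -0.1038), (0.74, -0.1048), (0.67, -0.1038), (0.62, -0.1038)]
11.25 [ 0.0006 -0.1909  0.0787] [-0.3087638  -0.39856148  0.02677758]
```

Emit:
move_arm([
  [[0,0,1,0,0,0,0],[0,0,2,0,0,0,0],[0,0,3,0,0,0,0],[0,0,4,0,0,0,0],[0,0,5,0,0,0,0],[0,0,5.6,0,0,0,0],[0,0,6,0,0,0,0],[0,0,6,0,0,0,0]],
])

```text
clock: 12.25
tool_pos: [0.5453, -0.1748, 0.0787]
eef_rot: [1.0, 0.021, -0.0, 0.0]
contact_force: [0.3, 0.5, 0.4]
opening: 0.005
finger_force: 0.0
```

```bash
python3 - <<'E'
from h import *
for n in('a7','a8'):
    t=r.get_state()['clock'];im=snap('top',n);print(t,carr(im))
snap('scene','s8')
im=cv2.imread('pics/a8.png');a=cv2.resize(im[180:310,310:470],None,fx=2.5,fy=2.5,interpolation=cv2.INTER_CUBIC)
im=cv2.imread('pics/s8.png');b=cv2.resize(im[180:380,200:400],None,fx=1.99,fy=2.5,interpolation=cv2.INTER_CUBIC)
o=np.zeros((500,800,3),np.uint8);o[:325,:400]=a;o[:,400:400+b.shape[1]]=b;cv2.imwrite('pics/v8.png',o)
s=r.get_state();print(s['clock'],sl(s['tool_pos']),s['contact_force'])
E
```

```text
12.25 [(0.73, -0.1018), (0.68, -0.1028), (0.58, -0.1018), (0.54, 0.0362)]
12.3 [(0.73, -0.1018), (0.68, -0.1018), (0.58, -0.1018), (0.54, 0.0362)]
12.4 [ 0.0006 -0.1965  0.0787] [-0.3537931  -0.01099474  0.06028448]
```

View pics/v8.png

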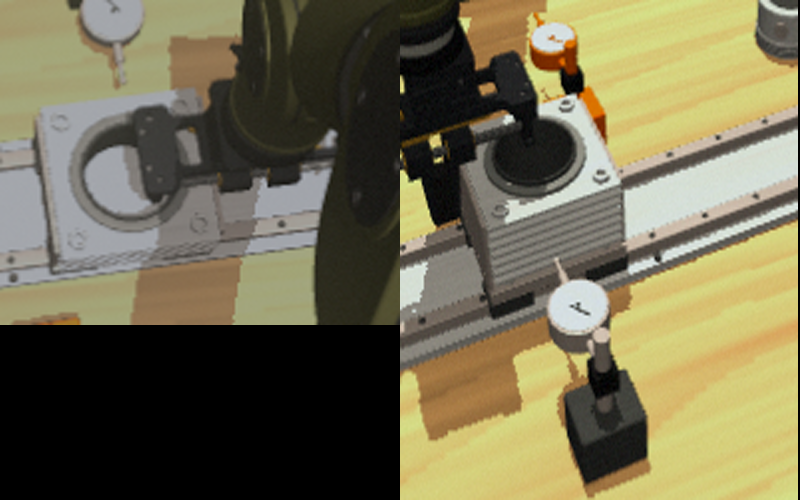

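The carriage rebounded slightly and stands at -0.102, with the mark at -0.1104. It's about 8 mm short, so I'll go round and nudge it from the rear.

Emit:
move_arm([
  [[0,0,8,0,0,0,0],[0,0,25,-5,0,0,0],[0,0,28,-40,0,0,0],[0,0,20,-64,0,0,0],[0,0,-35,-66,0,0,0],[0,0,-95,-66,0,0,0],[0,0,-155,-66,0,0,0],[0,0,-202,-66,0,0,0],[0,0,-215,-66,0,0,0],[0,0,-215,-50,0,0,0]],
])

```text
clock: 13.65
tool_pos: [0.538, 0.0394, 0.1292]
eef_rot: [1.0, 0.021, 0.002, 0.0]
contact_force: [0.3, -1.1, -0.8]
opening: 0.006
finger_force: 0.0
```

```bash
python3 - <<'E'
from h import *
for n in('b1','b2'):
    t=r.get_state()['clock'];im=snap('top',n);print(t,carr(im))
s=r.get_state();print(s['clock'],sl(s['tool_pos']),s['contact_force'])
E
```

```text
13.65 [(0.6, 0.1852), (0.59, -0.0618), (0.46, 0.2482), (0.43, -0.0608)]
13.7 [(0.61, 0.1832), (0.58, -0.0618), (0.46, 0.2482), (0.43, -0.0618)]
13.75 [-0.0005  0.0154  0.127 ] [-0.42242393 -0.31948504 -0.390415  ]
```

```bash
python3 - <<'E'
from h import *
im=cv2.imread('pics/b2.png');cv2.imwrite('pics/v9.png',cv2.resize(im[160:340,240:480],None,fx=3,fy=3,interpolation=cv2.INTER_CUBIC))
E
```

```text
(no output)
```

View pics/v9.png

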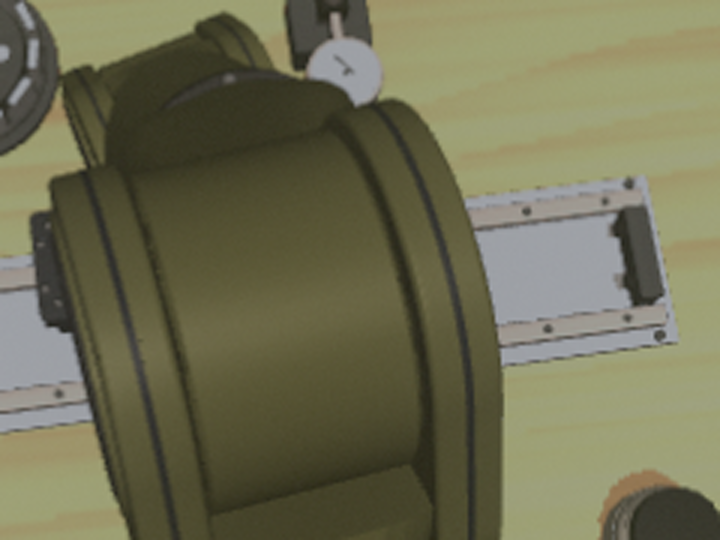

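```bash
sed -i "s/def rect(im,z=.115):/def rect(im,z=.115,cam='top'):/; s/proj('top',W(x,y,z)) for y in ys\]/proj(cam,W(x,y,z)) for y in ys]/; s/def carr(im):/def carr(im,cam='top',ref='t0',yr=.2012):/; s/rect(im),cv2/rect(im,.115,cam),cv2/; s#cv2.imread('pics/t0.png'),cv2.COLOR_BGR2RGB))#cv2.imread(f'pics/{ref}.png'),cv2.COLOR_BGR2RGB),.115,cam)#; s/(.32-.2012)/(.32-yr)/; s/round(.2012-/round(yr-/" h.py
python3 - <<'E'
from h import *
snap('scene','s9');s=r.get_state();print(s['clock'])
for n in('s8','s9'):
    im=cv2.imread(f'pics/{n}.png')[...,::-1].copy();print(n,carr(im,'scene','s0'))
print(carr(im,'scene','s8',-.1018))
o=cv2.imread('pics/s9.png');cv2.imwrite('pics/v10.png',cv2.resize(o[180:380,200:440],None,fx=2.5,fy=2.5))
E
```

```text
13.8
s8 [(0.84, -0.1018), (0.76, -0.1018), (0.73, -0.1028), (0.71, -0.1028)]
s9 [(0.86, -0.1028), (0.85, -0.1028), (0.8, -0.1028), (0.72, -0.1028)]
[(0.76, -0.1028), (0.73, -0.1018), (0.66, -0.1018), (0.64, -0.1018)]
```

View pics/v10.png

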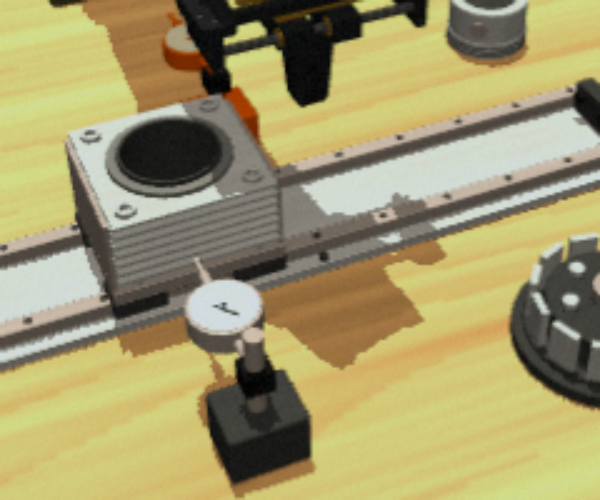

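Emit:
move_arm([
  [[0,0,0,15,0,0,0],[0,0,0,35,0,0,0],[0,0,3,48,0,0,0],[0,0,10,50,0,0,0],[0,0,17,50,0,0,0],[0,0,22,50,0,0,0],[0,0,25,50,0,0,0],[0,0,27,50,0,0,0],[0,0,28,50,0,0,0],[0,0,29,50,0,0,0]],
])

```text
clock: 15.05
tool_pos: [0.5377, 0.0112, 0.0788]
eef_rot: [1.0, 0.021, 0.0, -0.0]
contact_force: [-0.1, 0.1, -0.4]
opening: 0.006
finger_force: 0.0
```

Emit:
move_arm([
  [[0,0,0.8,0,0,0,0],[0,0,1.6,0,0,0,0],[0,0,2.4,0,0,0,0],[0,0,3.2,0,0,0,0],[0,0,4,0,0,0,0],[0,0,4.8,0,0,0,0],[0,0,5.6,0,0,0,0],[0,0,6.4,0,0,0,0],[0,0,7,0,0,0,0],[0,0,7.5,0,0,0,0]],
])

```text
clock: 16.3
tool_pos: [0.538, 0.0035, 0.0787]
eef_rot: [1.0, 0.021, -0.0, 0.0]
contact_force: [0.5, -0.3, 0.6]
opening: 0.005
finger_force: 0.0
```

```bash
cat > look.py <<'E'
from h import *
import sys
for k in range(2):
    n=sys.argv[1]+str(k);t=r.get_state()['clock'];im=snap('scene',n);print(t,carr(im,'scene','s0'),carr(im,'scene','s9',-.1023)[:2])
s=r.get_state();print(s['clock'],sl(s['tool_pos']),s['contact_force'])
E
python3 look.py c
```

```text
16.3 [(0.86, -0.1028), (0.84, -0.1028), (0.72, -0.1028), (0.7, -0.1028)] [(0.97, -0.1033), (0.94, -0.1033)]
16.35 [(0.85, -0.1038), (0.85, -0.1038), (0.72, -0.1028), (0.71, -0.1038)] [(0.97, -0.1033), (0.95, -0.1033)]
16.4 [ 0.0006 -0.0182  0.0787] [ 0.7909342  -0.13350707 -0.12109594]
```

Emit:
move_arm([
  [[0,0,0.6,0,0,0,0],[0,0,1.2,0,0,0,0],[0,0,1.8,0,0,0,0],[0,0,2.4,0,0,0,0],[0,0,3,0,0,0,0],[0,0,3.5,0,0,0,0],[0,0,4,0,0,0,0],[0,0,4.4,0,0,0,0]],
])

```text
clock: 17.4
tool_pos: [0.5382, -0.0009, 0.0787]
eef_rot: [1.0, 0.021, -0.0, 0.0]
contact_force: [0.9, -0.4, 0.0]
opening: 0.007
finger_force: 0.0
```

```bash
python3 look.py d
```

```text
17.4 [(0.86, -0.1078), (0.86, -0.1078), (0.72, -0.1078), (0.71, -0.1078)] [(0.96, -0.1073), (0.94, -0.1073)]
17.45 [(0.85, -0.1078), (0.85, -0.1078), (0.71, -0.1078), (0.71, -0.1078)] [(0.96, -0.1083), (0.94, -0.1083)]
17.5 [ 0.0006 -0.0226  0.0787] [ 0.82013378  0.19551871 -0.04051073]
```

Now at -0.108 and creeping towards the mark. Taking the hand away.

Emit:
move_arm([
  [[0,0,-6,0,0,0,0],[0,0,-20,0,0,0,0],[0,0,-40,-10,0,0,0],[0,0,-60,-40,0,0,0],[0,0,-85,-80,0,0,0],[0,0,-115,-110,0,0,0],[0,0,-160,-120,0,0,0],[0,0,-210,-120,0,0,0],[0,0,-255,-120,0,0,0],[0,0,-280,-120,0,0,0]],
])

```text
clock: 18.75
tool_pos: [0.5249, 0.2838, 0.1987]
eef_rot: [1.0, 0.023, -0.0, -0.001]
contact_force: [1.3, -1.0, 0.5]
opening: 0.007
finger_force: 0.0
```

```bash
python3 look.py e; python3 -c "
from h import *
print(carr(snap('top','e9')))"
```

```text
18.75 [(0.87, -0.1098), (0.86, -0.1098), (0.83, -0.1098), (0.81, -0.1098)] [(0.98, -0.1093), (0.97, -0.1103)]
18.8 [(0.87, -0.1098), (0.86, -0.1098), (0.83, -0.1098), (0.81, -0.1098)] [(0.98, -0.1093), (0.97, -0.1103)]
18.85 [-0.0011  0.2632  0.1986] [-0.77232393 -0.39509026 -0.4778981 ]
[(0.83, -0.1098), (0.78, -0.1098), (0.76, -0.1098), (0.75, -0.1098)]
```

Both views put the bore at -0.110, against the mark at -0.1104. I'll wait about 2.5 s and re-check.

Emit:
move_arm([
  [[0,0,0,0,0,0,0],[0,0,0,0,0,0,0],[0,0,0,0,0,0,0],[0,0,0,0,0,0,0],[0,0,0,0,0,0,0],[0,0,0,0,0,0,0],[0,0,0,0,0,0,0],[0,0,0,0,0,0,0],[0,0,0,0,0,0,0],[0,0,0,0,0,0,0]],
])

```text
clock: 20.15
tool_pos: [0.5267, 0.2789, 0.1987]
eef_rot: [1.0, 0.021, 0.0, 0.0]
contact_force: [-0.2, -0.9, -0.5]
opening: 0.004
finger_force: 0.0
```

Emit:
move_arm([
  [[0,0,0,0,0,0,0],[0,0,0,0,0,0,0],[0,0,0,0,0,0,0],[0,0,0,0,0,0,0],[0,0,0,0,0,0,0],[0,0,0,0,0,0,0],[0,0,0,0,0,0,0],[0,0,0,0,0,0,0],[0,0,0,0,0,0,0],[0,0,0,0,0,0,0]],
])

```text
clock: 21.4
tool_pos: [0.5267, 0.2789, 0.1987]
eef_rot: [1.0, 0.021, 0.0, 0.0]
contact_force: [0.7, 0.0, -0.0]
opening: 0.005
finger_force: 0.0
```

```bash
python3 look.py f; python3 -c "
from h import *
print(carr(snap('top','f9')))"
```

```text
21.4 [(0.86, -0.1098), (0.86, -0.1098), (0.83, -0.1098), (0.81, -0.1098)] [(0.98, -0.1093), (0.97, -0.1103)]
21.45 [(0.87, -0.1098), (0.85, -0.1098), (0.83, -0.1098), (0.81, -0.1098)] [(0.98, -0.1093), (0.97, -0.1103)]
21.5 [0.0006 0.2576 0.1987] [ 0.08618961 -0.23134033 -0.65687102]
[(0.83, -0.1098), (0.78, -0.1098), (0.75, -0.1098), (0.75, -0.1098)]
```

```bash
python3 -c "
from plant import r
print(r.finish_job())"
```

```text
the job is handed in; nothing more can be done
None
```

The job is handed in at about 21.5 s: the carriage stands still and untouched, with the bore within about 1 mm of the stylus by my camera measurements (good to about 2 mm); no verdict was shown.

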